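# Hook the load sled out from under the instrument shelf

### The arm

A 6-joint arm with a two-finger parallel gripper is mounted at the origin on the work surface. World frame = base frame: x ahead of the robot, y to its left, z up, the work surface at z = 0. Lengths are in m, angles in rad, forces in N, time in s.
With the tool pointing down it reaches from about 0.375 to 0.9 m from the base axis. Payload 3.1 kg.
Tool frame: the origin (TCP) lies between the finger pads; the fingertips stand 11 mm ahead of it and the grasp point (between the pads) lies 8 mm behind it; z points along the fingers, y is the line along which they close (so a half turn about z gives the same grasp; the last joint's range is limited). The gripper opens to 87 mm and grips with 3 to 60 N. Pads are 19 mm wide; open, the fingers measure 117 mm over their backs; the gripper's body (75 mm by 190 mm) begins 51 mm behind the grasp point.
Start: joints at [-1.488, 0.527, 1.433, -0, 1.181, -0.178], TCP at [0.161, -0.604, 0.234] pointing down, gripper open.
Joint ranges: [-3.08, 3.08], [-0.75, 2.2], [0.22, 2.44], [-1.43, 4.57], [0, 2.65], [-2.85, 2.85]. Speed limits (rad/s): [2.79, 2.79, 3.14, 3.14, 3.14, 3.14].

### API

Orientations are given as a unit quaternion [x, y, z, w].
In Python, from rig import robot gives the robot as it stands.
- The arm moves only by the tool move_arm, never from a script. Its argument "moves" is text: rows parted by semicolons, each of 7 numbers parted by spaces: the shift along the tool's x, y, z in units of 100 mm (1.0 is 100 mm), then the turn, a rotation vector about the tool's x, y, z in units of 90 degrees (1.0 is 90 degrees), then the opening, from 0 (shut) to 1 (fully open). A call has 1 to 12 rows; each row is the pose to reach, as a shift and turn from the pose commanded when the call began, along the tool's axes at that moment; what a row does not reach only later rows make up. A row lasts 1/10 s, in which the tool goes at most 50 mm and 8.59 degrees, less where a joint would pass 70% of its speed; a pose out of reach is approached as far as the arm can. A call with a number of a shift or a turn outside -1 to 1 is refused whole. A call with a gripper value outside its range is refused whole. The fingers move at their own pace and stop on an object; "squeeze" is the grip in N (left out, the last holds). Time passes only in rows, so rows that repeat a pose let the fingers close. It gives the time, the measured TCP pose, the force, the opening and the grip force at its end, in the units of the state.
- robot.get_obs(): the state, without advancing time (a new reading comes with each control period).
- robot.camera(name): name is "side" or "top"; returns a dict with "image" (420x560x3 uint8, red, green, blue), "intrinsics" (3x3 intrinsics, pixels), "extrinsics" (4x4, takes a point from world to camera coordinates). Camera axes: x right, y up, looking along -z (the intrinsics and any distortion apply to the point x, -y, -z); pixel columns grow to the right and rows downward; lengths in m; the calibration is good to about 2 mm. A picture is of the moment at which its call begins. There is no depth.
- robot.hand_in(): hands the job in; it is judged then, once.
The state is a dict: "time": time; "q": joint angles; "joint_velocities": joint speeds; "joint_torque": joint torques, N m; "position": TCP position; "tool_rot": TCP orientation; "ft_force": force on the tool from outside, world axes, zero at the start; "moment": the same for the moment, N m; "grip_width": finger opening in m; "grip_force": force on a finger pad.
Only numpy, scipy, OpenCV 4.12 (cv2) and the standard library are available. Lean on these libraries where they do the work, as an engineer would, in place of code of your own. Each camera call takes 0.05 s, during which the arm holds its last target. There are 200 camera calls.

### The job

Take the pull hook from the rubber mat, reach it under the instrument shelf, feel for the eye of the sled's drawbar, drop the hook's tip into it and draw the sled gently out to its stop. Then unhook and lay the pull hook back on the mat with its handle well on it. Touch the shelf and sled only with the hook, never force them, and leave everything else where it is.

Things in the scene. Friction and masses are not known exactly. Their poses are not given: they have to be found in the camera images.
- shelf: Fixed low wooden instrument shelf, 340 wide, 240 deep, board 20 thick, underside 95 above the bench, open in front between side walls. Origin on the bench plane below the middle of the board's front edge; x points level in under the shelf, away from the robot, y left, z up. Instruments stand on it from 105 behind the edge, up to 240 high. More than 25 N on shelf, sled or drawbar is forcing it.
- recess (a point): Point of the shelf (same axes) at its front edge, 41 above the bench. Below the shelf is the aluminium sled: two wings 55 wide, 61 high (flush brass sockets on top), 70 left and right of the middle, fronts 8 behind the edge when fully in; between them a recess 140 wide, open in front, ending 100 behind the edge. In it the steel drawbar tongue lies level on the middle line, above bare bench.
- eye_range (a point): Point of the shelf (same axes), not of the drawbar: 50 behind the edge, mid-thickness of the tongue. The tongue is 37 wide, 9 thick (36.5 to 45.5 above the bench); its eye is a vertical through-hole 19 across, whose centre is 18.5 behind the tongue's rounded front. It is clamped at a new reach each time: with the sled fully in, the eye is up to 20 mm nearer or farther than this point. Feel for it.
- hook_grip (a point): Centre of the pull hook's wooden handle (100 along x, 22 along y, 44 high along z). A round steel rod, 8 in diameter, runs ahead along x, its axis 8 above this point, then turns straight down; the tip, 8 in diameter, has its axis 155 ahead of this point and ends 18 below it. At the start it stands upright on the handle's flat underside (z up). About 0.2 kg.
- sled (a joint): How far the sled has been drawn out towards the robot, along the shelf's -x, in m: 0 is fully in, 0.06 is hard against its outer stop. It starts between 0 and 0.01, needs about 6 N to slide either way and stays where it is left.
- mat: Fixed dark rubber mat, 260 along x, 190 along y, 3 thick. Origin under its centre on the bench. The pull hook and a screwdriver lie on it at the start.
- driver: Screwdriver, 170 long, lying along its x about 105 beside the hook on the mat; leave alone.
- meter: Grey hand multimeter, 130 x 70 x 32, on the other side of the bench from the mat; leave alone.
- collar: Steel shaft collar, 36 across, 18 high, on the bench ahead of the shelf to the left; leave alone.
- heatsink: Dark finned heat sink, 50 x 40 x 24, on the bench ahead of the shelf to the right; leave alone.
- can: Aluminium drink can, 66 across, 115 high, at the back left or right of the bench; leave alone.
- spool: Grey wire spool, 60 across, 42 high, at the back left or right of the bench; leave alone.
There are look-alikes about, which are no part of the job. There is more than one size of the part that bears hook_grip; the job needs the smaller.

How it is judged:
By the outcome, as a careful person would: the job done as asked, in the order asked, and still so for the second after the job is handed in, with the robot touching nothing.
It also fails if it takes over 72 s, if anything falls off the work surface, if the arm or the gripper's body presses on something with over 40 N, if the wrist force passes 120 N, or if a joint passes its speed limit or range.

## Working session

There is one attempt and no reset: what is moved stays moved. The work goes in short steps, Python scripts to look and compute and a tool call to move; the robot and the scene stay as the last step left them, time stands still between calls to the robot, and variables do not carry over. Pictures are saved under pics/ and viewed, at most 13 in all, crops included, and the job is handed in when it is done.

Besides the shell and the picture viewer there is one more tool, called after ">>>" by a JSON object that holds its "name" and its "arguments". move_arm: Moves the arm, as the interface text tells. Shifts and turns lie within -1 to 1; 1 stands for 100 mm of shift or 90 degrees of turn. Its arguments: {"type":"object","properties":{"moves":{"type":"string"},"squeeze":{"type":"number"}},"required":["moves"]}

```bash
mkdir -p pics; ls
cat > h.py <<'E'
import numpy as np, cv2
from rig import robot
def cam(n):
    c=robot.camera(n); return c["image"],np.array(c["intrinsics"]),np.array(c["extrinsics"])
def ray(K,E,u,v):
    d=np.linalg.inv(K)@[u,v,1]; d=np.array([d[0],-d[1],-d[2]])
    R=E[:3,:3];t=E[:3,3]
    return -R.T@t, R.T@d
def onz(K,E,u,v,z):
    o,d=ray(K,E,u,v); return o+d*(z-o[2])/d[2]
def proj(K,E,p):
    c=E[:3,:3]@np.array(p)+E[:3,3]; q=K@[c[0],-c[1],-c[2]]; return q[:2]/q[2]
E
python3 - <<'E'
from h import *
for n in("top","side"):
    im,K,E=cam(n); cv2.imwrite(f"pics/{n}0.png",im[:,:,::-1]); np.savez(f"{n}.npz",im=im,K=K,E=E)
    print(n,K.round(1).tolist(),(-E[:3,:3].T@E[:3,3]).round(3),E[:3,:3].round(3).tolist())
print(robot.get_obs())
E
```

```text
pics
top [[407.4, 0.0, 283.1], [0.0, 407.4, 208.2], [0.0, 0.0, 1.0]] [ 0.408 -0.109  1.137] [[0.007, -1.0, -0.006], [0.984, 0.006, 0.178], [-0.178, -0.007, 0.984]]
side [[428.2, 0.0, 273.3], [0.0, 428.2, 209.8], [0.0, 0.0, 1.0]] [-0.063  0.745  0.862] [[-0.783, -0.622, 0.012], [0.372, -0.453, 0.81], [-0.499, 0.638, 0.586]]
{'time': 0.1, 'q': array([-1.48852129e+00,  5.28377976e-01,  1.43378023e+00,  1.09519707e-05,
        1.18140837e+00, -1.78525447e-01]), 'joint_velocities': array([ 1.07839563e-03, -2.51260020e-03, -3.04484036e-03,  1.53710012e-03,
       -3.90238596e-05,  1.20892310e-03]), 'joint_torque': array([-7.91963384e-05, -4.40986383e+01, -1.77150965e+01,  6.33867527e-02,
        5.34392218e-02, -4.84317218e-05]), 'position': array([ 0.16112106, -0.60320879,  0.23266461]), 'tool_rot': array([ 9.91509717e-01,  1.30028867e-01,  5.25377086e-05, -9.85578741e-04]), 'ft_force': array([-0.17162098,  0.38856867,  0.03089685]), 'moment': array([-0.01463168,  0.03391389,  0.02860559]), 'grip_force': 0.0, 'grip_width': 0.08700897419275547}
```

View pics/top0.png

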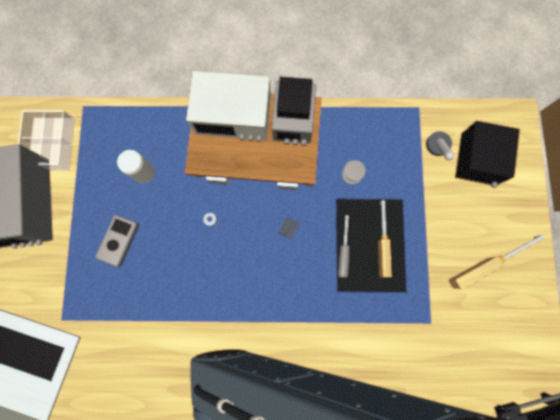

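View pics/side0.png

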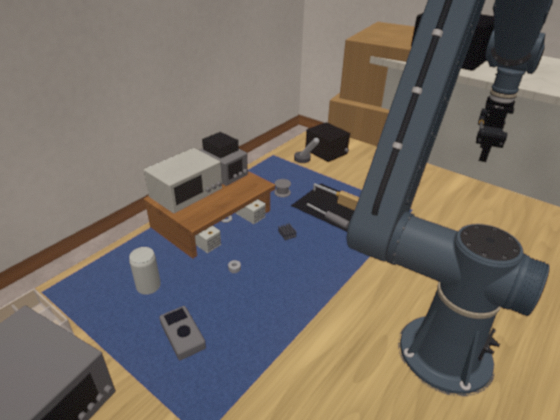

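The top view shows the mat with the hook (wooden handle at ~(386,260), rod tip ~(383,202)) and the driver (345,245). The shelf front edge runs (186,175)–(316,184). The bigger look-alike hook lies off the mat at ~(495,265).

Run:
```python
from h import *
d=np.load("top.npz");im,K,E=d["im"],d["K"],d["E"]
s=np.load("side.npz")
hsv=cv2.cvtColor(im,cv2.COLOR_RGB2HSV)
def px(m): v,u=np.nonzero(m); return np.c_[u,v].astype(np.float32)
# mat
m=np.zeros(im.shape[:2],np.uint8); m[190:300,325:415]=(im[190:300,325:415].max(2)<45)
m=cv2.morphologyEx(m,cv2.MORPH_CLOSE,np.ones((15,15)))
P=np.array([onz(K,E,u,v,.003)[:2] for u,v in px(m)],np.float32); r=cv2.minAreaRect(P);print("mat",r,len(P))
# handle
b=(hsv[...,0]>8)&(hsv[...,0]<30)&(hsv[...,1]>90)&(hsv[...,2]>90)
m=np.zeros_like(m);m[195:295,370:402]=b[195:295,370:402]
p=px(m);print("handle px",p.min(0),p.max(0),cv2.minAreaRect(p),len(p))
P=np.array([onz(K,E,u,v,.047)[:2] for u,v in p],np.float32);print("handle top",cv2.minAreaRect(P),P.mean(0))
# rod at z .041.. axis height = .003+.022+.008=.033
m=np.zeros_like(m);m[198:236,372:400]=im[198:236,372:400].min(2)>90
p=px(m);P=np.array([onz(K,E,u,v,.035)[:2] for u,v in p]);print("rod",P.min(0),P.max(0),np.polyfit(P[:,0],P[:,1],1))
# shelf board
b=(hsv[...,0]>3)&(hsv[...,0]<18)&(hsv[...,1]>120)&(hsv[...,2]>60)
m=np.zeros_like(m);m[90:200,175:330]=b[90:200,175:330]
m=cv2.morphologyEx(m,cv2.MORPH_OPEN,np.ones((3,3)))
c=max(cv2.findContours(m,0,1)[0],key=cv2.contourArea)
print(cv2.approxPolyDP(c,3,True).reshape(-1,2).tolist())
a=cv2.resize(im[85:210,170:340],None,fx=4,fy=4,interpolation=2)
h=cv2.resize(im[190:300,325:415],None,fx=4,fy=4,interpolation=2)
w=s["im"][170:270,130:300]; w=cv2.resize(w,None,fx=4,fy=4,interpolation=2)
cv2.imwrite("pics/c1.png",a[:,:,::-1]);
o=np.zeros((440,680+0,3),np.uint8);
cv2.imwrite("pics/c2.png",w[:,:,::-1]);cv2.imwrite("pics/c3.png",h[:,:,::-1])
```

```text
mat ((0.5128777623176575, -0.3439406156539917), (0.17890459299087524, 0.24924325942993164), 89.6343002319336) 4908
handle px [378. 235.] [392. 277.] ((384.83489990234375, 256.0317077636719), (42.380550384521484, 12.699895858764648), 87.27368927001953) 508
handle top ((0.47849947214126587, -0.3728397786617279), (0.1112065538764, 0.03380117192864418), 0.771338701248169) [ 0.47600573 -0.3730395 ]
rod [ 0.53542442 -0.38242812] [ 0.63507376 -0.36783058] [ 0.01025508 -0.38177204]
[[320, 98], [315, 100], [311, 141], [305, 146], [274, 141], [270, 127], [267, 139], [260, 142], [191, 132], [186, 172], [313, 183]]
```

View pics/c1.png

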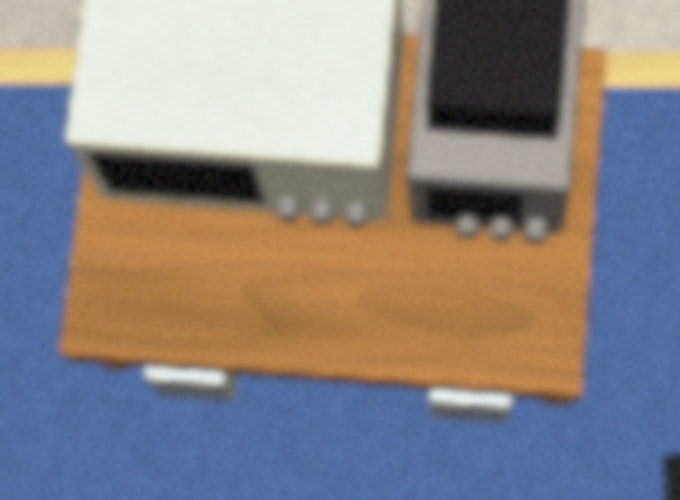

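View pics/c2.png

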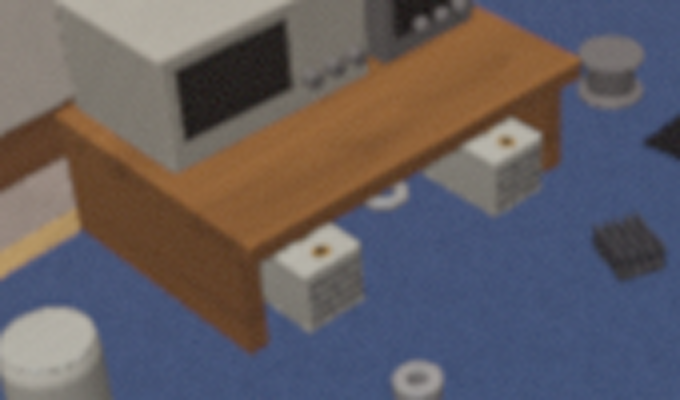

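View pics/c3.png

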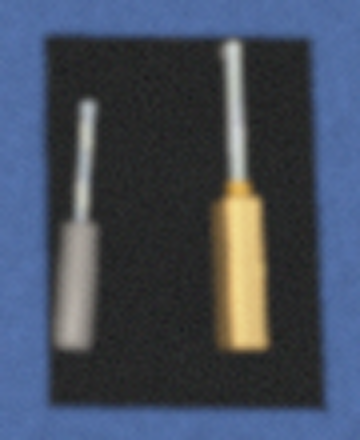

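Crops: shelf front-edge corners at about (185.5,173.5) and (315,183) in the top image. The side view shows the tongue's rounded nose and eye peeking out at about (227,218). The wings have brass sockets, and the hook stands upright on the mat with its rod end at (383,200.5).

Run:
```python
from h import *
d=np.load("top.npz");im,K,E=d["im"],d["K"],d["E"]
s=np.load("side.npz");si,SK,SE=s["im"],s["K"],s["E"]
hsv=cv2.cvtColor(im,cv2.COLOR_RGB2HSV).astype(int)
# front lower edge of board (z=.095): last woody row per column (R>B)
def sub(col,lo,hi):  # lowest crossing R-B>0
    f=im[lo:hi,col,0].astype(float)-im[lo:hi,col,2]
    k=[i for i in range(len(f)-1) if f[i]>0>=f[i+1]][-1]
    return lo+k+f[k]/(f[k]-f[k+1])
cols=[c for c in range(190,312) if not(203<c<230 or 274<c<302)]
P=np.array([onz(K,E,c,sub(c,160,195),.095) for c in cols])
a=np.polyfit(P[:,1],P[:,0],1);print("front x=a*y+b",a,np.std(P[:,0]-np.polyval(a,P[:,1])))
# left/right ends near front, via row crossings
L=[];R=[]
for v in range(150,172):
    f=im[v,:,0].astype(float)-im[v,:,2]
    u=[i for i in range(178,200) if f[i]<0<=f[i+1]][0];L.append(onz(K,E,u+f[u]/(f[u]-f[u+1]),v,.115))
    u=[i for i in range(305,330) if f[i]>0>=f[i+1]][-1];R.append(onz(K,E,u+f[u]/(f[u]-f[u+1]),v,.115))
L,R=np.array(L),np.array(R)
for n,Q in(("L",L),("R",R)): print(n,np.polyfit(Q[:,0],Q[:,1],1),Q.mean(0))
f=lambda u,v:(130+u/4,170+v/4)
print("wall L front bottom",onz(SK,SE,*f(255,350),0),"R",onz(SK,SE,*f(558,165),0))
for u,v,z in((388,190,.0455),(382,188,.0455),(390,205,.0455),(390,208,.0365),(408,192,.041),(320,250,.061),(506,142,.061),(315,330,0),(497,212,0)): print((u,v),onz(SK,SE,*f(u,v),z).round(4))
g=lambda u,v:(325+u/4,190+v/4)
for u,v,z in((232,42,.037),(268,350,.047),(265,198,.047),(228,200,.047),(230,350,.047),(250,352,.047)): print(g(u,v),onz(K,E,*g(u,v),z).round(4))
# top of wing front edges
for u,v in((170+140/4,85+380/4),(170+228/4,85+386/4),(170+430/4,85+402/4),(170+512/4,85+407/4)): print("wing",onz(K,E,u,v,.061).round(4))
c=cv2.resize(si[205:230,205:250],None,fx=14,fy=14,interpolation=2);cv2.imwrite("pics/c4.png",c[:,:,::-1])
```

```text
front x=a*y+b [0.07695618 0.67373884] 0.0009657288726576312
L [-0.07570107  0.20761418] [0.71786533 0.15327101 0.115     ]
R [-0.0806008  -0.13065809] [ 0.71980835 -0.18867522  0.115     ]
wall L front bottom [0.70196193 0.14506325 0.        ] R [ 0.67457537 -0.17864762  0.        ]
(388, 190) [ 0.7185 -0.0184  0.0455]
(382, 188) [ 0.724  -0.0173  0.0455]
(390, 205) [ 0.7038 -0.0051  0.0455]
(390, 208) [ 0.7096 -0.0106  0.0365]
(408, 192) [ 0.7087 -0.0307  0.041 ]
(320, 250) [0.6915 0.0818 0.061 ]
(506, 142) [ 0.6746 -0.1112  0.061 ]
(315, 330) [0.6835 0.1013 0.    ]
(497, 212) [ 0.6721 -0.0958  0.    ]
(383.0, 200.5) [ 0.6305 -0.3758  0.037 ]
(392.0, 277.5) [ 0.4218 -0.3896  0.047 ]
(391.25, 239.5) [ 0.5221 -0.3916  0.047 ]
(382.0, 240.0) [ 0.5206 -0.3668  0.047 ]
(382.5, 277.5) [ 0.4216 -0.3646  0.047 ]
(387.5, 278.0) [ 0.4204 -0.3777  0.047 ]
wing [0.6794 0.1114 0.061 ]
wing [0.6756 0.0514 0.061 ]
wing [ 0.6653 -0.086   0.061 ]
wing [ 0.6621 -0.1415  0.061 ]
```

View pics/c4.png

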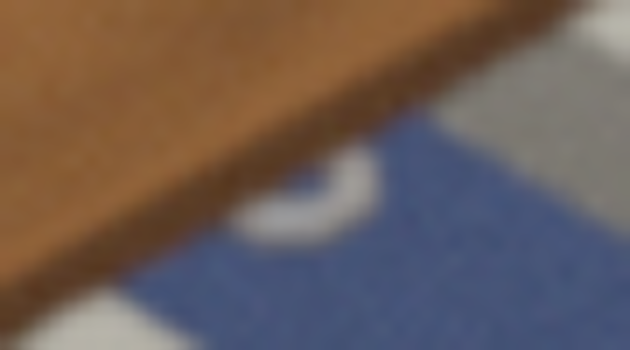

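Run:
```python
from h import *
s=np.load("side.npz");SK,SE=s["K"],s["E"]
ex=np.array([np.cos(.077),-np.sin(.077),0]);ey=np.array([np.sin(.077),np.cos(.077),0]);O=np.array([.6726,-.0141,0])
g=lambda u,v:(205+u/14-.5,205+v/14-.5)
for nm,pts,z in(("outer",[(232,225),(285,247),(345,228),(375,200),(383,175)],.0365),("outer",[(232,225),(285,247),(345,228),(375,200),(383,175)],.0455),("inner",[(285,190),(300,200),(318,193),(327,175),(322,158)],.0455)):
  for p in pts:
    w=onz(SK,SE,*g(*p),z)-O; x,y=w@ex,w@ey
    r=.0185 if nm=="outer" else .0095
    print(nm,z,p,"shelf",round(x*1e3,1),round(y*1e3,1),"eye x if on midline",round((x+np.sqrt(max(0,r*r-y*y)))*1e3,1))
# check known: shelf front bottom edge in side view
for y in(.17,0,-.17):print("edge px",proj(SK,SE,O+ey*y+[0,0,.095]))
print("eye at 40",proj(SK,SE,O+ex*.04+[0,0,.0455]))
```

```text
outer 0.0365 (232, 225) shelf 56.8 15.4 eye x if on midline 67.0
outer 0.0365 (285, 247) shelf 42.1 12.6 eye x if on midline 55.6
outer 0.0365 (345, 228) shelf 37.5 -1.5 eye x if on midline 56.0
outer 0.0365 (375, 200) shelf 40.4 -13.3 eye x if on midline 53.3
outer 0.0365 (383, 175) shelf 46.1 -21.0 eye x if on midline 46.1
outer 0.0455 (232, 225) shelf 47.5 22.9 eye x if on midline 47.5
outer 0.0455 (285, 247) shelf 33.0 20.1 eye x if on midline 33.0
outer 0.0455 (345, 228) shelf 28.5 6.2 eye x if on midline 45.9
outer 0.0455 (375, 200) shelf 31.3 -5.5 eye x if on midline 49.0
outer 0.0455 (383, 175) shelf 36.9 -13.1 eye x if on midline 50.0
inner 0.0455 (285, 190) shelf 48.7 6.0 eye x if on midline 56.1
inner 0.0455 (300, 200) shelf 43.5 6.1 eye x if on midline 50.7
inner 0.0455 (318, 193) shelf 42.5 1.6 eye x if on midline 51.9
inner 0.0455 (327, 175) shelf 46.1 -4.4 eye x if on midline 54.5
inner 0.0455 (322, 158) shelf 51.7 -7.9 eye x if on midline 56.9
edge px [191.72967173 236.65835698]
edge px [236.1953979  210.88197773]
edge px [274.21339237 188.84329022]
eye at 40 [228.12650915 218.39850733]
```

>>> {"name": "move_arm", "arguments": {"moves": "0.5 -0.2 0 0 0 0.08 1; 1 -0.4 0 0 0 0.16 1; 1 -0.4 0 0 0 0.16 1; 1 -0.4 0 0 0 0.16 1"}}

```text
time: 0.5
position: [0.2487, -0.538, 0.2333]
tool_rot: [1.0, 0.007, -0.0, -0.0]
ft_force: [-1.0, -1.2, -0.1]
grip_width: 0.0869
grip_force: 0.0
```

```bash
cat >> h.py <<'E'
from scipy.spatial.transform import Rotation as Ro
def go(target,yaw=None):
    "shift to target TCP and turn to tool-x yaw, in move units"
    o=robot.get_obs();R=Ro.from_quat(o["tool_rot"])
    d=R.inv().apply(np.array(target)-o["position"])*10
    r=np.zeros(3)
    if yaw is not None:
        T=Ro.from_euler("z",yaw)*Ro.from_euler("x",np.pi); r=(R.inv()*T).as_rotvec()/(np.pi/2)
    print("t",o["time"],"pos",o["position"].round(4),"shift",d.round(3),"turn",r.round(3),"F",o["ft_force"].round(1),"grip",round(o["grip_width"],4),round(o["grip_force"],1))
E
python3 -c "
from h import *
go([.472,-.377,.13],.01)"
```

```text
t 0.5 pos [ 0.2487 -0.538   0.2333] shift [ 2.255 -1.579  1.033] turn [-0.001  0.     0.002] F [-1.  -1.2 -0.1] grip 0.0869 0.0
```

>>> {"name": "move_arm", "arguments": {"moves": "0.4 -0.25 0 0 0 0 1; 0.8 -0.5 0 0 0 0 1; 1 -0.75 0 0 0 0 1; 1 -0.75 0 0 0 0 1"}}

```text
time: 0.9
position: [0.348, -0.4612, 0.2332]
tool_rot: [1.0, 0.007, -0.0, -0.001]
ft_force: [0.1, -0.9, 1.2]
grip_width: 0.0872
grip_force: 0.0
```

>>> {"name": "move_arm", "arguments": {"moves": "0.4 -0.25 0 0 0 0 1; 0.8 -0.5 0 0 0 0 1; 1 -0.75 0 0 0 0 1; 1 -0.75 0 0 0 0 1"}}

```text
time: 1.3
position: [0.4473, -0.3863, 0.2333]
tool_rot: [1.0, 0.007, 0.0, -0.0]
ft_force: [-0.1, -0.0, -0.1]
grip_width: 0.0872
grip_force: 0.0
```

```bash
python3 -c "
from h import *
go([.472,-.377,.13],.01)"
```

```text
t 1.3 pos [ 0.4473 -0.3863  0.2333] shift [ 0.248 -0.089  1.033] turn [-0.001 -0.     0.002] F [-0.1 -0.  -0.1] grip 0.0872 0.0
```

>>> {"name": "move_arm", "arguments": {"moves": "0.12 -0.04 0.3 0 0 0 1; 0.25 -0.09 0.6 0 0 0 1; 0.25 -0.09 1 0 0 0 1; 0.25 -0.09 1 0 0 0 1"}}

```text
time: 1.7
position: [0.4671, -0.3774, 0.1284]
tool_rot: [1.0, 0.004, -0.004, -0.004]
ft_force: [-0.7, 1.3, -1.0]
grip_width: 0.0865
grip_force: 0.0
```

>>> {"name": "move_arm", "arguments": {"moves": "0 0 0.3 0 0 0 1; 0 0 0.6 0 0 0 1; 0 0 0.8 0 0 0 1; 0 0 0.9 0 0 0 1; 0 0 1 0 0 0 1; 0 0 1 0 0 0 1"}}

```text
time: 2.3
position: [0.4706, -0.3791, 0.0335]
tool_rot: [1.0, 0.004, -0.0, 0.0]
ft_force: [-0.6, -1.0, 0.4]
grip_width: 0.0872
grip_force: 0.0
```

```bash
python3 -c "
from h import *
go([.472,-.377,.022],.01)
im,K,E=cam('top');cv2.imwrite('pics/g1.png',cv2.resize(im[180:310,310:430],None,fx=4,fy=4)[:,:,::-1])"
```

```text
t 2.3 pos [ 0.4706 -0.3791  0.0335] shift [ 0.015 -0.021  0.115] turn [ 0.     0.    -0.001] F [-0.6 -1.   0.4] grip 0.0872 0.0
```

View pics/g1.png

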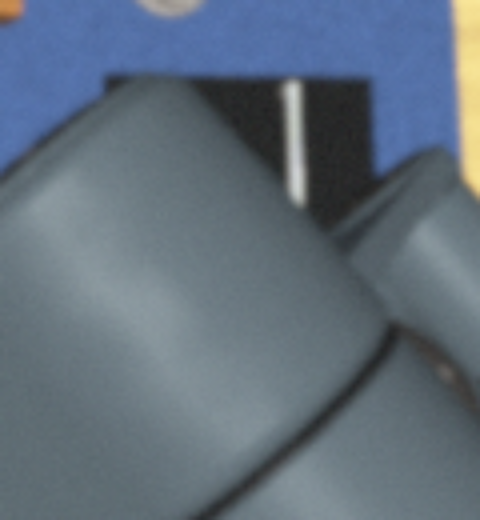

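The arm hides the handle, but the hook's rod is undisturbed (tip at crop (292,82)). I'll go down and close.

>>> {"name": "move_arm", "arguments": {"moves": "0.01 -0.02 0.06 0 0 0 1; 0.01 -0.02 0.11 0 0 0 1; 0.01 -0.02 0.11 0 0 0 0.5; 0.01 -0.02 0.11 0 0 0 0.3; 0.01 -0.02 0.11 0 0 0 0; 0.01 -0.02 0.11 0 0 0 0; 0.01 -0.02 0.11 0 0 0 0; 0.01 -0.02 0.11 0 0 0 0; 0.01 -0.02 0.11 0 0 0 0; 0.01 -0.02 0.11 0 0 0 0", "squeeze": 45}}

```text
time: 3.35
position: [0.4719, -0.3763, 0.0226]
tool_rot: [1.0, 0.005, 0.0, -0.0]
ft_force: [-0.5, 0.2, -0.5]
grip_width: 0.0308
grip_force: 0.0
```

>>> {"name": "move_arm", "arguments": {"moves": "0 0 0 0 0 0 0; 0 0 0 0 0 0 0; 0 0 0 0 0 0 0; 0 0 0 0 0 0 0"}}

```text
time: 3.75
position: [0.4718, -0.376, 0.0225]
tool_rot: [1.0, 0.005, -0.0, -0.0]
ft_force: [0.3, 1.3, 0.7]
grip_width: 0.0217
grip_force: 45.0
```

>>> {"name": "move_arm", "arguments": {"moves": "0 0 -0.1 0 0 0 0; 0 0 -0.3 0 0 0 0; 0 0 -0.6 0 0 0 0; 0 0 -0.9 0 0 0 0; 0 0 -1 0 0 0 0; 0 0 -1 0 0 0 0; 0 0 -1 0 0 0 0"}}

```text
time: 4.45
position: [0.4713, -0.3756, 0.1217]
tool_rot: [1.0, 0.005, -0.001, -0.001]
ft_force: [0.0, -0.4, -2.0]
grip_width: 0.0213
grip_force: 45.0
```

Run:
```python
from h import *
go([.4,-.01,.15],-.077)
O=np.array([.6726,-.0141,0]);ex=np.array([np.cos(.077),-np.sin(.077),0])
t,K,E=cam('top');s,SK,SE=cam('side')
o=np.zeros((600,560,3),np.uint8);o[:300]=0
a=cv2.resize(t[170:290,320:432],None,fx=5,fy=5)
cv2.imwrite('pics/g2.png',a[:,:,::-1]);np.savez("lift.npz",t=t,s=s)
```

```text
t 4.45 pos [ 0.4713 -0.3756  0.1217] shift [-0.679 -3.663 -0.277] turn [-0.001  0.001  0.055] F [ 0.  -0.4 -2. ] grip 0.0213 45.0
```

View pics/g2.png

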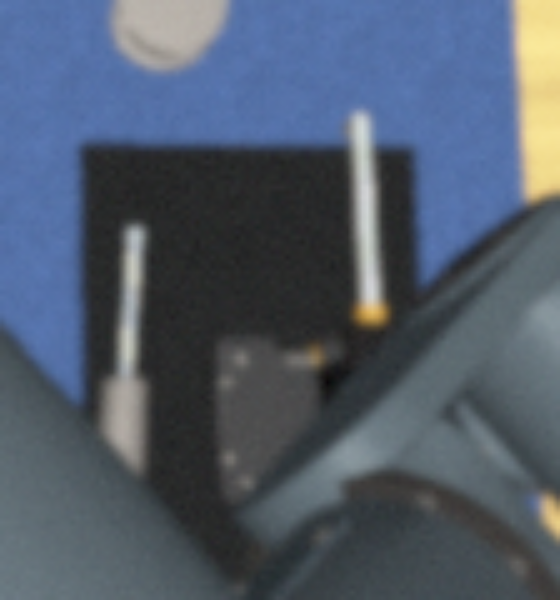

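The hook is held level, with its tip at crop (360,117), i.e. image (392,193). Now I'll carry it in front of the shelf.

>>> {"name": "move_arm", "arguments": {"moves": "-0.05 -0.25 -0.1 0 0 0.02 0; -0.13 -0.6 -0.2 0 0 0.04 0; -0.13 -1 -0.3 0 0 0.055 0; -0.13 -1 -0.3 0 0 0.055 0; -0.13 -1 -0.3 0 0 0.055 0"}}

```text
time: 5.05
position: [0.4578, -0.2753, 0.1518]
tool_rot: [0.999, -0.038, -0.001, -0.0]
ft_force: [0.1, -0.1, -2.7]
grip_width: 0.0217
grip_force: 45.0
```

Run:
```python
from h import *
t=np.load("lift.npz")["t"];d=np.load("top.npz");K,E=d["K"],d["E"]
m=np.zeros(t.shape[:2],bool);m[185:231,386:400]=t[185:231,386:400].min(2)>110
v,u=np.nonzero(m);P=np.array([onz(K,E,a,b,.135)[:2] for a,b in zip(u,v)])
print("rod",P.min(0),P.max(0),np.polyfit(P[:,0],P[:,1],1)); go([.458,.0025,.15],-.077)
```

```text
rod [ 0.53639324 -0.38063297] [ 0.63254629 -0.36750797] [ 0.013378   -0.38290538]
t 5.05 pos [ 0.4578 -0.2753  0.1518] shift [-0.206 -2.771  0.02 ] turn [-0.     0.001  0.001] F [ 0.1 -0.1 -2.7] grip 0.0217 45.0
```

>>> {"name": "move_arm", "arguments": {"moves": "-0.06 -0.3 0 0 0 0 0; -0.1 -0.7 0 0 0 0 0; -0.1 -1 0 0 0 0 0; -0.1 -1 0 0 0 0 0"}}

```text
time: 5.45
position: [0.4545, -0.1729, 0.1514]
tool_rot: [0.999, -0.037, -0.002, -0.002]
ft_force: [0.2, -0.8, -2.0]
grip_width: 0.0216
grip_force: 45.0
```

>>> {"name": "move_arm", "arguments": {"moves": "-0.06 -0.3 0 0 0 0 0; -0.1 -0.7 0 0 0 0 0; -0.1 -1 0 0 0 0 0; -0.1 -1 0 0 0 0 0"}}

```text
time: 5.85
position: [0.4531, -0.0736, 0.1518]
tool_rot: [0.999, -0.037, -0.001, -0.001]
ft_force: [-0.5, 0.2, -2.6]
grip_width: 0.0214
grip_force: 45.0
```

```bash
python3 -c "
from h import *
go([.458,.0025,.07],-.077)"
```

```text
t 5.85 pos [ 0.4531 -0.0736  0.1518] shift [-0.006 -0.762  0.819] turn [-0.001  0.001  0.002] F [-0.5  0.2 -2.6] grip 0.0214 45.0
```

>>> {"name": "move_arm", "arguments": {"moves": "0 -0.3 0 0 0 0 0; 0 -0.6 0.1 0 0 0 0; -0.01 -0.76 0.4 0 0 0 0; -0.01 -0.76 0.7 0 0 0 0; -0.01 -0.76 0.82 0 0 0 0; -0.01 -0.76 0.82 0 0 0 0; -0.01 -0.76 0.82 0 0 0 0"}}

```text
time: 6.55
position: [0.4595, -0.0009, 0.0702]
tool_rot: [0.999, -0.039, 0.0, 0.0]
ft_force: [-0.0, -0.3, -2.8]
grip_width: 0.0214
grip_force: 45.0
```

Run:
```python
from h import *
go([.458,.0025,.07],-.077)
t,K,E=cam('top');s,SK,SE=cam('side')
a=cv2.resize(t[150:250,200:310],None,fx=4,fy=4);b=cv2.resize(s[190:290,200:275],None,fx=4,fy=4)
cv2.imwrite('pics/p1.png',np.hstack([a,b])[:,:,::-1])
O=np.array([.6726,-.0141,0]);ex=np.array([np.cos(.077),-np.sin(.077),0])
print(proj(K,E,O-ex*.06+[0,0,.085]),proj(SK,SE,O-ex*.06+[0,0,.055]))
```

```text
t 6.55 pos [ 0.4595 -0.0009  0.0702] shift [-0.018 -0.033  0.002] turn [ 0.    -0.    -0.001] F [-0.  -0.3 -2.8] grip 0.0214 45.0
[248.06939781 202.63492384] [250.34550328 229.71022427]
```

View pics/p1.png

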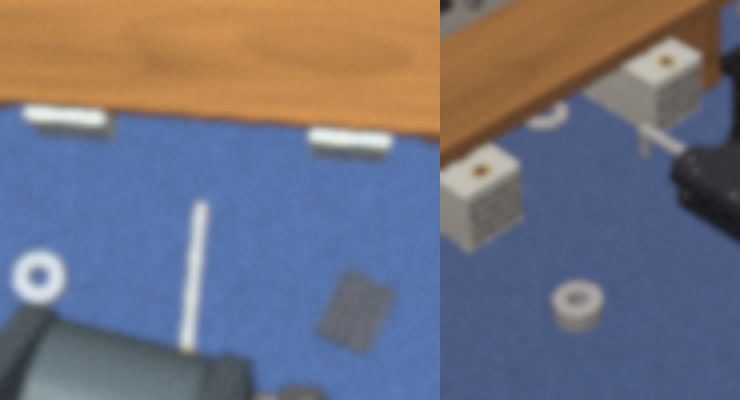

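Run:
```python
from h import *
t,K,E=cam('top')
g=t.astype(int)
m=np.zeros(t.shape[:2],bool);m[198:236,243:256]=(g[198:236,243:256,0]>130)
v,u=np.nonzero(m);P=np.array([onz(K,E,a,b,.081)[:2] for a,b in zip(u,v)])
k=np.polyfit(P[:,0],P[:,1],1);print("rod x",P[:,0].min(),P[:,0].max(),"line",k,"y at tip",np.polyval(k,P[:,0].max()-.005))
for lo,hi in((200,232),(270,303)):
  for z,rows in((.061,slice(174,192)),):
    m=np.zeros(t.shape[:2],bool);m[rows,lo:hi]=g[rows,lo:hi].min(2)>170
    v,u=np.nonzero(m);Q=np.array([onz(K,E,a,b,z)[:2] for a,b in zip(u,v)]);print("wing",Q.mean(0),Q[:,1].min(),Q[:,1].max(),Q[:,0].min(),len(Q))
go([.458,.001,.07],-.077)
```

```text
rod x 0.527667091339468 0.6207038081914354 line [-0.07942624  0.03568191] y at tip -0.013221123329461036
wing [0.68427272 0.08245085] 0.056980647248652025 0.10905297977235608 0.67962228825055 65
wing [ 0.66953384 -0.11222336] -0.13879673841358167 -0.08452565078648551 0.6641076404553947 69
t 6.7 pos [ 0.4594 -0.0005  0.0713] shift [-0.015 -0.013  0.013] turn [ 0.    -0.002 -0.001] F [ 0.3  0.3 -2.4] grip 0.0219 45.0
```

>>> {"name": "move_arm", "arguments": {"moves": "0.2 -0.03 0 0 0 0 0; 0.4 -0.03 0 0 0 0 0; 0.6 -0.03 0 0 0 0 0; 0.8 -0.03 0 0 0 0 0; 0.95 -0.03 0 0 0 0 0; 1 -0.03 0 0 0 0 0; 1 -0.03 0 0 0 0 0; 1 -0.03 0 0 0 0 0"}}

```text
time: 7.5
position: [0.5569, -0.0041, 0.0707]
tool_rot: [0.999, -0.038, -0.001, -0.0]
ft_force: [-0.2, 0.3, -2.1]
grip_width: 0.0216
grip_force: 45.0
```

>>> {"name": "move_arm", "arguments": {"moves": "0.05 0 0 0 0 0 0; 0.1 0 0 0 0 0 0; 0.1 0 0.03 0 0 0 0; 0.1 0 0.05 0 0 0 0; 0.1 0 0.07 0 0 0 0; 0.1 0 0.08 0 0 0 0; 0.1 0 0.09 0 0 0 0; 0.1 0 0.1 0 0 0 0; 0.1 0 0.1 0 0 0 0"}}

```text
time: 8.4
position: [0.5681, -0.005, 0.0604]
tool_rot: [0.999, -0.038, -0.0, -0.0]
ft_force: [-0.3, -1.4, -1.8]
grip_width: 0.0214
grip_force: 45.0
```

```bash
cat >> h.py <<'E'
def tip():
    o=robot.get_obs();R=Ro.from_quat(o["tool_rot"]);p=R.apply([.155,0,.015])+o["position"]
    ex=np.array([np.cos(.077),-np.sin(.077),0]);ey=np.array([np.sin(.077),np.cos(.077),0]);w=p-[.6728,-.0145,0]
    print("tip shelf mm",(np.array([w@ex,w@ey,w[2]])*1e3).round(1),"F shelf",np.round([o["ft_force"]@ex,o["ft_force"]@ey,o["ft_force"][2]],1),"M",o["moment"].round(2),"t",o["time"])
E
python3 -c "
from h import *
tip();go([.458,.001,.07],-.077)"
```

```text
tip shelf mm [49.8  1.4 45.4] F shelf [-0.2 -1.4 -1.8] M [ 0.06  0.05 -0.06] t 8.4
t 8.4 pos [ 0.5681 -0.005   0.0604] shift [-1.102  0.024 -0.095] turn [-0.  0.  0.] F [-0.3 -1.4 -1.8] grip 0.0214 45.0
```

>>> {"name": "move_arm", "arguments": {"moves": "0 0 0.01 0 0 0 0; 0 0 0.02 0 0 0 0; 0 0 0.03 0 0 0 0; 0 0 0.03 0 0 0 0"}}

```text
time: 8.8
position: [0.5681, -0.005, 0.0574]
tool_rot: [0.999, -0.038, -0.0, -0.0]
ft_force: [0.3, 0.5, -2.0]
grip_width: 0.0217
grip_force: 45.0
```

```bash
python3 -c "
from h import *
tip()"
```

```text
tip shelf mm [49.9  1.4 42.4] F shelf [ 0.3  0.5 -2. ] M [0.07 0.09 0.03] t 8.8
```

>>> {"name": "move_arm", "arguments": {"moves": "0 0 0.01 0 0 0 0; 0 0 0.02 0 0 0 0; 0 0 0.03 0 0 0 0; 0 0 0.03 0 0 0 0"}}

```text
time: 9.2
position: [0.568, -0.005, 0.0544]
tool_rot: [0.999, -0.038, -0.0, -0.0]
ft_force: [-0.1, 0.2, -2.6]
grip_width: 0.0217
grip_force: 45.0
```

>>> {"name": "move_arm", "arguments": {"moves": "0 0 0.01 0 0 0 0; 0 0 0.02 0 0 0 0; 0 0 0.03 0 0 0 0; 0 0 0.03 0 0 0 0"}}

```text
time: 9.6
position: [0.5681, -0.005, 0.0514]
tool_rot: [0.999, -0.038, -0.0, -0.0]
ft_force: [-0.1, 0.3, -1.7]
grip_width: 0.0214
grip_force: 45.0
```

>>> {"name": "move_arm", "arguments": {"moves": "0 0 0.01 0 0 0 0; 0 0 0.03 0 0 0 0; 0 0 0.04 0 0 0 0; 0 0 0.04 0 0 0 0"}}

```text
time: 10.0
position: [0.568, -0.005, 0.0473]
tool_rot: [0.999, -0.038, -0.0, -0.0]
ft_force: [-0.5, -0.3, -1.9]
grip_width: 0.0218
grip_force: 45.0
```

>>> {"name": "move_arm", "arguments": {"moves": "-0.01 0 0 0 0 0 0; -0.02 0 0 0 0 0 0; -0.03 0 0 0 0 0 0; -0.04 0 0 0 0 0 0; -0.05 0 0 0 0 0 0; -0.06 0 0 0 0 0 0"}}

```text
time: 10.6
position: [0.5645, -0.005, 0.0479]
tool_rot: [0.999, -0.039, 0.003, 0.0]
ft_force: [5.6, -0.6, -5.2]
grip_width: 0.0216
grip_force: 45.0
```

```bash
python3 -c "
from h import *
tip()"
```

```text
tip shelf mm [46.3  1.1 33.7] F shelf [ 5.6 -0.2 -5.2] M [ 0.1  -0.65  0.04] t 10.6
```

>>> {"name": "move_arm", "arguments": {"moves": "-0.02 0 0 0 0 0 0; -0.04 0 0 0 0 0 0; -0.06 0 0 0 0 0 0; -0.08 0 0 0 0 0 0; -0.1 0 0 0 0 0 0; -0.12 0 0 0 0 0 0; -0.14 0 0 0 0 0 0; -0.15 0 0 0 0 0 0", "squeeze": 55}}

```text
time: 11.4
position: [0.5499, -0.0039, 0.0479]
tool_rot: [0.999, -0.038, 0.003, 0.0]
ft_force: [6.8, 0.1, -5.7]
grip_width: 0.0219
grip_force: 55.0
```

```bash
python3 -c "
from h import *
tip()
t,K,E=cam('top');s,SK,SE=cam('side')
a=cv2.resize(t[150:250,200:310],None,fx=4,fy=4);b=cv2.resize(s[190:290,200:275],None,fx=4,fy=4)
cv2.imwrite('pics/p2.png',np.hstack([a,b])[:,:,::-1])"
```

```text
tip shelf mm [31.7  1.1 33.8] F shelf [ 6.8  0.6 -5.7] M [ 0.1  -0.53  0.1 ] t 11.4
```

View pics/p2.png

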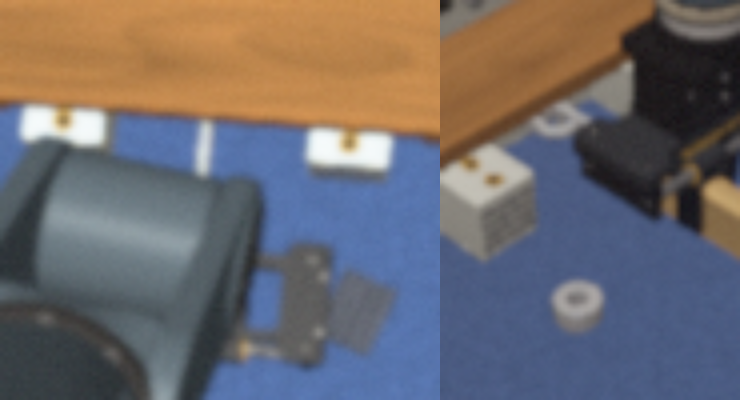

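The sled is following: both wings have advanced about 12 mm, the tongue nose is visible at the right, and nothing else has moved. I'll keep drawing.

>>> {"name": "move_arm", "arguments": {"moves": "-0.02 0 0 0 0 0 0; -0.05 0 0 0 0 0 0; -0.08 0 0 0 0 0 0; -0.11 0 0 0 0 0 0; -0.14 0 0 0 0 0 0; -0.17 0 0 0 0 0 0; -0.2 0 0 0 0 0 0; -0.22 0 0 0 0 0 0; -0.24 0 0 0 0 0 0; -0.26 0 0 0 0 0 0; -0.28 0 0 0 0 0 0; -0.3 0 0 0 0 0 0"}}

```text
time: 12.7
position: [0.5204, -0.0017, 0.048]
tool_rot: [0.999, -0.038, 0.003, 0.0]
ft_force: [6.0, -0.5, -4.2]
grip_width: 0.0216
grip_force: 55.0
```

>>> {"name": "move_arm", "arguments": {"moves": "-0.01 0 0 0 0 0 0; -0.02 0 0 0 0 0 0; -0.03 0 0 0 0 0 0; -0.04 0 0 0 0 0 0"}}

```text
time: 13.1
position: [0.5164, -0.0014, 0.048]
tool_rot: [0.999, -0.038, 0.003, 0.0]
ft_force: [5.6, 0.8, -6.0]
grip_width: 0.0221
grip_force: 55.0
```

```bash
python3 -c "
from h import *
tip()"
```

```text
tip shelf mm [-1.9  1.  33.9] F shelf [ 5.5  1.2 -6. ] M [ 0.13 -0.59  0.06] t 13.1
```

>>> {"name": "move_arm", "arguments": {"moves": "-0.01 0 0 0 0 0 0; -0.02 0 0 0 0 0 0; -0.02 0 0 0 0 0 0"}}

```text
time: 13.4
position: [0.5141, -0.0012, 0.0479]
tool_rot: [0.999, -0.038, 0.003, 0.0]
ft_force: [5.8, -0.4, -6.1]
grip_width: 0.0216
grip_force: 55.0
```

>>> {"name": "move_arm", "arguments": {"moves": "-0.01 0 0 0 0 0 0; -0.02 0 0 0 0 0 0; -0.02 0 0 0 0 0 0"}}

```text
time: 13.7
position: [0.5121, -0.0011, 0.0479]
tool_rot: [0.999, -0.038, 0.003, 0.0]
ft_force: [5.9, -0.0, -5.5]
grip_width: 0.0212
grip_force: 55.0
```

>>> {"name": "move_arm", "arguments": {"moves": "-0.01 0 0 0 0 0 0; -0.02 0 0 0 0 0 0; -0.02 0 0 0 0 0 0"}}

```text
time: 14.0
position: [0.5108, -0.001, 0.048]
tool_rot: [0.999, -0.038, 0.003, 0.001]
ft_force: [6.5, 0.4, -6.3]
grip_width: 0.0218
grip_force: 55.0
```

>>> {"name": "move_arm", "arguments": {"moves": "-0.01 0 0 0 0 0 0; -0.02 0 0 0 0 0 0; -0.02 0 0 0 0 0 0"}}

```text
time: 14.3
position: [0.5106, -0.0013, 0.0482]
tool_rot: [0.999, -0.038, 0.005, 0.001]
ft_force: [10.2, -0.1, -8.1]
grip_width: 0.0218
grip_force: 55.0
```

>>> {"name": "move_arm", "arguments": {"moves": "-0.01 0 0 0 0 0 0; -0.02 0 0 0 0 0 0; -0.02 0 0 0 0 0 0"}}

```text
time: 14.6
position: [0.5106, -0.0015, 0.0485]
tool_rot: [0.999, -0.038, 0.007, 0.001]
ft_force: [11.6, 0.4, -7.3]
grip_width: 0.0213
grip_force: 55.0
```

```bash
python3 -c "
from h import *
tip()"
```

```text
tip shelf mm [-7.6  0.5 35.9] F shelf [11.5  1.3 -7.3] M [ 0.19 -1.31  0.19] t 14.6
```

>>> {"name": "move_arm", "arguments": {"moves": "0.02 0 0 0 0 0 0; 0.04 0 0 0 0 0 0; 0.06 0 0 0 0 0 0; 0.08 0 0 0 0 0 0; 0.1 0 0 0 0 0 0; 0.1 0 0 0 0 0 0"}}

```text
time: 15.2
position: [0.5122, -0.0006, 0.0473]
tool_rot: [0.999, -0.038, -0.001, -0.0]
ft_force: [0.2, 0.2, -2.7]
grip_width: 0.0214
grip_force: 55.0
```

```bash
python3 -c "
from h import *
tip()"
```

```text
tip shelf mm [-6.2  1.5 31.9] F shelf [ 0.2  0.2 -2.7] M [0.04 0.05 0.  ] t 15.2
```

>>> {"name": "move_arm", "arguments": {"moves": "0.02 0 0 0 0 0 0; 0.02 0 -0.02 0 0 0 0; 0.02 0 -0.04 0 0 0 0; 0.02 0 -0.06 0 0 0 0; 0.02 0 -0.08 0 0 0 0"}}

```text
time: 15.7
position: [0.5152, -0.001, 0.0558]
tool_rot: [0.999, -0.038, -0.0, 0.0]
ft_force: [0.4, -0.3, -2.1]
grip_width: 0.0215
grip_force: 55.0
```

>>> {"name": "move_arm", "arguments": {"moves": "0 0 -0.03 0 0 0 0; 0 0 -0.06 0 0 0 0; 0 0 -0.1 0 0 0 0; 0 0 -0.15 0 0 0 0; 0 0 -0.2 0 0 0 0; 0 0 -0.2 0 0 0 0"}}

```text
time: 16.3
position: [0.5159, -0.0011, 0.0764]
tool_rot: [0.999, -0.038, 0.001, 0.0]
ft_force: [-0.9, -0.1, -1.7]
grip_width: 0.0217
grip_force: 55.0
```

```bash
python3 -c "
from h import *
tip()
t,K,E=cam('top');s,SK,SE=cam('side')
a=cv2.resize(t[150:250,200:310],None,fx=4,fy=4);b=cv2.resize(s[190:290,200:275],None,fx=4,fy=4)
cv2.imwrite('pics/p3.png',np.hstack([a,b])[:,:,::-1])"
```

```text
tip shelf mm [-2.5  1.3 61.6] F shelf [-0.8 -0.1 -1.7] M [-0.01  0.02 -0.01] t 16.3
```

View pics/p3.png

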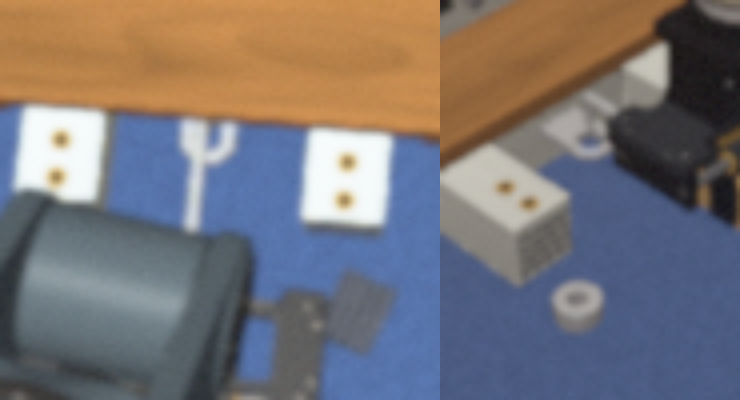

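The hook is out of the eye and the sled is fully out with its wings well forward. I'll retract and return to the mat.

>>> {"name": "move_arm", "arguments": {"moves": "-0.1 0 0 0 0 0 0; -0.3 0 0 0 0 0 0; -0.5 0 -0.3 0 0 0 0; -0.6 0 -0.6 0 0 0 0; -0.6 0 -0.8 0 0 0 0; -0.6 0 -0.8 0 0 0 0"}}

```text
time: 17.0
position: [0.4561, 0.0035, 0.1575]
tool_rot: [0.999, -0.038, 0.002, 0.0]
ft_force: [0.3, -0.5, -2.3]
grip_width: 0.0218
grip_force: 55.0
```

>>> {"name": "move_arm", "arguments": {"moves": "0.05 0.3 0 0 0 0 0; 0.05 0.7 0 0 0 -0.03 0; 0.05 1 0 0 0 -0.055 0; 0.05 1 0 0 0 -0.055 0; 0.05 1 0 0 0 -0.055 0"}}

```text
time: 17.5
position: [0.4518, -0.0966, 0.1543]
tool_rot: [1.0, 0.004, -0.001, -0.001]
ft_force: [-0.2, 0.4, -2.3]
grip_width: 0.0219
grip_force: 55.0
```

>>> {"name": "move_arm", "arguments": {"moves": "0 0.3 0 0 0 0 0; 0 0.7 0 0 0 0 0; 0 1 0 0 0 0 0; 0 1 0 0 0 0 0"}}

```text
time: 17.9
position: [0.455, -0.1992, 0.1551]
tool_rot: [1.0, 0.004, 0.001, 0.001]
ft_force: [0.1, 0.2, -1.7]
grip_width: 0.0216
grip_force: 55.0
```

```bash
python3 -c "
from h import *
go([.472,-.376,.1225],.01)"
```

```text
t 17.9 pos [ 0.455  -0.1992  0.1551] shift [0.157 1.768 0.33 ] turn [ 0.001 -0.001 -0.002] F [ 0.1  0.2 -1.7] grip 0.0216 55.0
```

>>> {"name": "move_arm", "arguments": {"moves": "0.05 0.3 0 0 0 0 0; 0.1 0.7 0 0 0 0 0; 0.16 0.95 0 0 0 0 0; 0.16 0.95 0 0 0 0 0"}}

```text
time: 18.3
position: [0.4723, -0.2935, 0.155]
tool_rot: [1.0, 0.004, 0.001, 0.001]
ft_force: [0.7, 0.1, -2.2]
grip_width: 0.0215
grip_force: 55.0
```

>>> {"name": "move_arm", "arguments": {"moves": "0 0.3 0 0 0 0 0; 0 0.6 0 0 0 0 0; 0 0.82 0 0 0 0 0; 0 0.82 0.3 0 0 0 0; 0 0.82 0.6 0 0 0 0; 0 0.82 0.6 0 0 0 0; 0 0.82 0.6 0 0 0 0"}}

```text
time: 19.0
position: [0.4712, -0.3708, 0.0947]
tool_rot: [1.0, 0.005, -0.001, -0.002]
ft_force: [-0.4, -0.6, -1.8]
grip_width: 0.0216
grip_force: 55.0
```

```bash
python3 -c "
from h import *
go([.472,-.376,.0225],.01)
t,K,E=cam('top');s,SK,SE=cam('side');np.savez('l2.npz',t=t,s=s)
m=np.zeros(t.shape[:2],bool);m[185:233,376:400]=t[185:233,376:400].min(2)>110
v,u=np.nonzero(m);P=np.array([onz(K,E,a,b,robot.get_obs()['position'][2]+.013)[:2] for a,b in zip(u,v)])
print('rod',P.min(0),P.max(0),np.polyfit(P[:,0],P[:,1],1))"
```

```text
t 19.0 pos [ 0.4712 -0.3708  0.0947] shift [0.009 0.054 0.722] turn [-0.002  0.001  0.001] F [-0.4 -0.6 -1.8] grip 0.0216 55.0
rod [ 0.53448021 -0.37527061] [ 0.63287702 -0.36100643] [ 0.01722421 -0.37932811]
```

>>> {"name": "move_arm", "arguments": {"moves": "0 0.02 0.2 0 0 0 0; 0.01 0.03 0.4 0 0 0 0; 0.01 0.03 0.55 0 0 0 0; 0.01 0.03 0.63 0 0 0 0; 0.01 0.03 0.67 0 0 0 0; 0.01 0.03 0.69 0 0 0 0; 0.01 0.03 0.7 0 0 0 0; 0.01 0.03 0.7 0 0 0 0"}}

```text
time: 19.9
position: [0.4727, -0.3766, 0.026]
tool_rot: [1.0, 0.005, 0.0, 0.0]
ft_force: [-0.1, 0.3, -1.4]
grip_width: 0.0215
grip_force: 55.0
```

```bash
python3 -c "
from h import *
go([.472,-.376,.0225],.01)"
```

```text
t 19.9 pos [ 0.4727 -0.3766  0.026 ] shift [-0.007 -0.006  0.035] turn [ 0. -0. -0.] F [-0.1  0.3 -1.4] grip 0.0215 55.0
```

>>> {"name": "move_arm", "arguments": {"moves": "0 0 0.01 0 0 0 0; 0 0 0.02 0 0 0 0; 0 0 0.03 0 0 0 0; 0 0 0.035 0 0 0 0; 0 0 0.035 0 0 0 0"}}

```text
time: 20.4
position: [0.4725, -0.3764, 0.0227]
tool_rot: [1.0, 0.005, 0.0, 0.0]
ft_force: [-1.7, 0.8, 3.5]
grip_width: 0.0216
grip_force: 55.0
```

Contact with the mat. I'll release gently.

>>> {"name": "move_arm", "arguments": {"moves": "0 0 0 0 0 0 0.26; 0 0 0 0 0 0 0.3; 0 0 0 0 0 0 0.4; 0 0 0 0 0 0 0.6; 0 0 0 0 0 0 0.8; 0 0 0 0 0 0 1; 0 0 0 0 0 0 1; 0 0 0 0 0 0 1; 0 0 0 0 0 0 1; 0 0 0 0 0 0 1", "squeeze": 10}}

```text
time: 21.4
position: [0.4725, -0.3763, 0.0221]
tool_rot: [1.0, 0.005, 0.0, 0.0]
ft_force: [-0.3, 0.5, -0.2]
grip_width: 0.0816
grip_force: 0.0
```

>>> {"name": "move_arm", "arguments": {"moves": "0 0 -0.1 0 0 0 1; 0 0 -0.25 0 0 0 1; 0 0 -0.5 0 0 0 1; 0 0 -0.8 0 0 0 1; 0 0 -1 0 0 0 1; 0 0 -1 0 0 0 1"}}

```text
time: 22.0
position: [0.4744, -0.3783, 0.1267]
tool_rot: [1.0, 0.005, 0.003, 0.003]
ft_force: [0.8, 0.4, 0.1]
grip_width: 0.0872
grip_force: 0.0
```

>>> {"name": "move_arm", "arguments": {"moves": "-0.3 0.2 -0.3 0 0 0 1; -0.6 0.5 -0.5 0 0 0 1; -0.9 0.8 -0.7 0 0 0 1; -1 1 -0.8 0 0 0 1; -1 1 -0.8 0 0 0 1; -1 1 -0.8 0 0 0 1"}}

```text
time: 22.6
position: [0.373, -0.4767, 0.2016]
tool_rot: [1.0, 0.004, -0.0, -0.001]
ft_force: [0.4, 0.4, 0.1]
grip_width: 0.0869
grip_force: 0.0
```

>>> {"name": "move_arm", "arguments": {"moves": "-0.3 0.3 0 0 0 0 1; -0.6 0.6 0 0 0 0 1; -0.9 0.9 0 0 0 0 1; -1 1 0 0 0 0 1; -1 1 0 0 0 0 1; -1 1 0 0 0 0 1"}}

```text
time: 23.2
position: [0.2755, -0.576, 0.201]
tool_rot: [1.0, 0.005, 0.0, -0.002]
ft_force: [0.4, 0.9, -0.2]
grip_width: 0.0871
grip_force: 0.0
```

```bash
python3 -c "
from h import *
go([.472,-.376,.0225],.01)
t,K,E=cam('top');cv2.imwrite('pics/f.png',cv2.resize(t[80:310,130:430],None,fx=2.6,fy=2.6)[:,:,::-1])
g=t.astype(int)
for lo,hi in((200,232),(270,303)):
    m=np.zeros(t.shape[:2],bool);m[170:215,lo:hi]=g[170:215,lo:hi].min(2)>170
    v,u=np.nonzero(m);Q=np.array([onz(K,E,a,b,.061)[:2] for a,b in zip(u,v)]);print('wing',Q.mean(0),Q[:,0].min())"
```

```text
t 23.2 pos [ 0.2755 -0.576   0.201 ] shift [ 1.985 -1.973  1.793] turn [-0.002 -0.     0.   ] F [ 0.4  0.9 -0.2] grip 0.0871 0.0
wing [0.65626137 0.08495393] 0.5857294199343754
wing [ 0.6432503  -0.10949281] 0.6116265554856392
```

View pics/f.png

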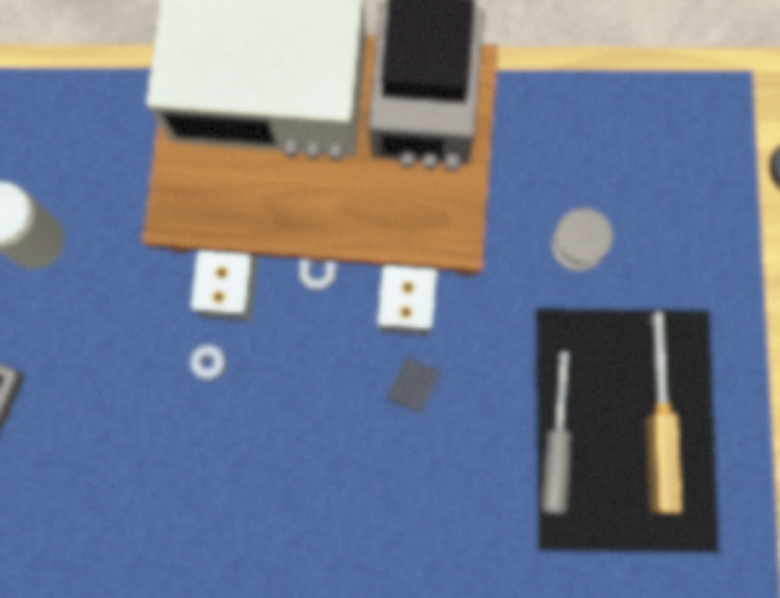

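The sled is out at its stop (wing front moved from x 0.664 to 0.612), the hook stands on the mat with its handle at crop (664,460), and nothing else has moved.

```bash
python3 -c "
from rig import robot
print(robot.hand_in())"
```

```text
the job is handed in; nothing more can be done
None
```

The sled is drawn out to its stop, the pull hook is unhooked and back on the mat with its whole handle on it, and the job is handed in at about 23 s; the highest wrist force I saw was about 14 N, at the stop, and no verdict came back.

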